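# Eject a pressed pellet from its die

## Task

The sample pellet is still stuck in the bore of the pellet die. Lift the die body off its base, stand it squarely on the ejection ring in the white dish, and push the pellet right through with the large plunger so that it drops onto the dish inside the ring; do not touch the pellet with the fingers or press it against the dish. Then put the plunger back in its hole in the stand and the die body back down on its base, leaving the pellet and ring in the dish and the bottle, the mortar and the small plunger undisturbed.

Things in the scene. Friction and masses are not known exactly. Their poses are not given: they have to be found in the camera images.
- die_base: Stainless die base, fixed to the bench: a round plate 76 mm in diameter and 12 mm thick with a central spigot, 21.2 mm in diameter, standing 10 mm above the plate (its top 22 mm above the bench, edge chamfered 2.5 mm). Origin: centre of the underside, on the bench; z up.
- die_body: Die body, a loose stainless cylinder 54 mm in diameter and 44 mm high, about 0.65 kg, with a through bore 23.2 mm in diameter along its z axis (3.5 mm of 45 degree lead-in at the upper mouth only). At the start it stands on the die base, the spigot inside the lower 10 mm of its bore. Origin: centre of its underside; z along the bore, up.
- pellet: Pressed mineral pellet, a brown disc 23.3 mm in diameter and 9 mm thick, 10 g. At the start it is a tight fit in the bore of the die body, its underside 10 mm above the body's underside; it stays there when the body is lifted and takes some 4 to 12 N to push along. Origin: centre of its underside; z along its axis.
- ring: Ejection ring, a loose stainless ring standing in the dish: 54 mm outside diameter, 34 mm inside diameter, 24 mm high, about 0.26 kg, smooth flat ends. Origin: centre of its underside (on the dish's inner floor); z up.
- dish: Shallow round white porcelain dish, fixed to the bench, 156 mm across the rim and 14 mm high, its flat inner floor 4 mm above the bench and about 130 mm across. Origin: centre of the underside, on the bench; z up.
- stand: White plastic die stand, a block fixed to the bench, 64 mm (its x) by 124 mm (its y) by 66 mm high, with two vertical through holes: one 26 mm in diameter at y = -30 mm for the large plunger, one 17 mm in diameter at y = +30 mm for the small one. Origin: centre of the underside, on the bench; z up.
- stand_hole (a point): Centre of the mouth of the large plunger's 26 mm hole, level with the top of the stand (66 mm above the bench).
- plunger: Large stainless plunger, 0.37 kg, 98 mm long: a shank 21 mm in diameter and 62 mm long with a 1.5 mm chamfer at its lower end, and above it a knurled cylindrical head 32 mm in diameter and 36 mm high. At the start it hangs upright in the stand, the head's underside resting on the stand's top. Origin: centre of the shank's lower end; z from there up to the head.
- plunger_head (a point): Centre of the top face of the large plunger's head, 98 mm above its origin.
- small_plunger: Bystander: the plunger of a smaller die, in the stand's other hole, 60 mm from the large one; shank 13 mm in diameter and 62 mm long, head 20 mm in diameter and 30 mm high. Origin: centre of its lower end; z up to the head.
- bottle: Bystander: amber reagent bottle with a white cap, 60 mm in diameter, 105 mm high. Origin: centre of the underside.
- mortar: Bystander: white porcelain mortar, 92 mm across, 48 mm high, with its pestle leaning out over the rim up to 85 mm high. Origin: centre of the underside.
Mind the look-alikes: they are no part of the job. What is meant by the dish is not blue or green, and is the smaller of those in its own colour.

How it is judged:
By the outcome, as a careful person would: the job done as asked, in the order asked, and still so for the second after the job is handed in, with the robot touching nothing.
It also fails if it takes over 72 s, if anything falls off the work surface, if the arm or the gripper's body presses on something with over 40 N, if the wrist force passes 120 N, or if a joint passes its speed limit or range.

## Robot

A 7-joint arm with a two-finger parallel gripper is mounted at the origin on the work surface. World frame = base frame: x ahead of the robot, y to its left, z up, the work surface at z = 0. Lengths are in m, angles in rad, forces in N, time in s.
With the tool pointing down it reaches from about 0.35 to 0.9 m from the base axis. Payload 8.1 kg.
Tool frame: the origin (TCP) lies at the very end of the fingers, on their centre line; the grasp point (between the pads) lies 19 mm behind it (arm.tcp_to_grasp is the z of the grasp point in the tool frame, in m); z points along the fingers, y is the line along which they close (so a half turn about z gives the same grasp; the last joint's range is limited). The gripper opens to 92 mm and grips with 3 to 60 N. Pads are 19 mm wide; open, the fingers measure 130 mm over their backs; the gripper's body (75 mm by 190 mm) begins 47 mm behind the grasp point.
Start: joints at [-1.299, 0.434, 0.025, 1.573, -0.012, 1.134, -0.075], TCP at [0.229, 0.582, 0.193] pointing down, gripper open.
Joint ranges: [-2.62, 2.62], [-0.44, 2.09], [-1.27, 1.32], [0.08, 2.57], [-1.32, 4.46], [0.12, 2], [-2.74, 2.74]. Speed limits (rad/s): [2.22, 2.22, 3.01, 3.01, 3.14, 3.14, 3.14].

## Interface

Orientations are given as a rotation vector (axis times angle).
In Python, from cell import readout, vision, sign_off, arm gives the robot as it stands. The module is installed in compiled form; this text tells all that it offers.
- The arm moves only by the shell command python3 -m creep 'ROWS' [FORCE]. ROWS is JSON, a list of rows, each a list of 5 numbers: the shift along the tool's x, y, z in units of 4 cm (1.0 is 4 cm), then the turn about the tool's z in units of 4 degrees (1.0 is 4 degrees), then the opening, from 0 (shut) to 1 (fully open). A call has 1 to 12 rows; each row shifts and turns the commanded pose from where the row before left it, along the tool's axes as they then stand; what a row does not reach is not made up. A row lasts 1/8 s, in which the tool goes at most 62.5 mm and 10.7 degrees, less where a joint would pass 70% of its speed; a pose out of reach is approached as far as the arm can. A call with a number of a shift or a turn outside -1 to 1 is refused whole. A call with a gripper value outside its range is refused whole. The fingers move at their own pace and stop on an object; FORCE is the grip in N (left out, the last holds). Time passes only in rows, so rows that do not move let the fingers close. It gives the time, the measured TCP pose, the force, the opening and the grip force at its end, in the units of the state.
- readout.observe(): the state, without advancing time (a new reading comes with each control period).
- vision.get_image(name): name is "side" or "top"; returns a dict with "pixels" (480x640x3 uint8, blue, green, red), "z_map" (480x640 float32, m along the optical axis (not along the pixel's ray), 0 where there is no reading), "camera_matrix" (3x3 intrinsics, pixels), "k1" (the pictures are not rectified: a ray, as slopes to the right and down, at radius r is drawn at 1 + k1 r^2 times it, then the intrinsics apply), "position" and "rotation" of the camera in the world. Camera axes: x right, y up, looking along -z (the intrinsics and any distortion apply to the point x, -y, -z); pixel columns grow to the right and rows downward; lengths in m; the calibration is good to about 2 mm. A picture is of the moment at which its call begins.
- sign_off(): hands the job in; it is judged then, once.
The state is a dict: "clock": time; "joints": joint angles; "dq": joint speeds; "joint_efforts": joint torques, N m; "position": TCP position; "ee_rot": TCP orientation; "force": force on the tool from outside, world axes, zero at the start; "ft_torque": the same for the moment, N m; "width": opening from 0.0 (shut) to 1.0 (fully open); "gripper_force": force on a finger pad.
Only numpy, scipy, OpenCV 4.12 (cv2) and the standard library are available. Lean on these libraries where they do the work, as an engineer would, in place of code of your own. Each camera call takes 0.05 s, during which the arm holds its last target. There are 200 camera calls.

## Working session

There is one attempt and no reset: what is moved stays moved. The work goes in short steps, Python scripts to look and compute and a shell command to move; the robot and the scene stay as the last step left them, time stands still between calls to the robot, and variables do not carry over. Pictures are saved under pics/ and viewed, at most 10 in all, crops included, and the job is handed in when it is done.

```bash
mkdir -p pics; cat > h.py <<'E'
import numpy as np, cv2
from cell import readout, vision, arm
from scipy.spatial.transform import Rotation as R
def world(im,u,v,z=None):
    K=im["camera_matrix"];k1=im["k1"]
    d=np.array([(u-K[0,2])/K[0,0],(v-K[1,2])/K[1,1]]);s=d.copy()
    for _ in range(20): s=d/(1+k1*(s@s))
    Rm=np.array(im["rotation"]); Rm=Rm if Rm.shape==(3,3) else R.from_rotvec(Rm).as_matrix()
    ray=Rm@np.array([s[0],-s[1],-1.]); p=np.array(im["position"])
    if z is None: return p+ray*im["z_map"][int(round(v)),int(round(u))]
    return p+ray*(z-p[2])/ray[2]
def cloud(im):
    K=im["camera_matrix"];k1=im["k1"]
    v,u=np.mgrid[0:480,0:640]; d=np.stack([(u-K[0,2])/K[0,0],(v-K[1,2])/K[1,1]],-1);s=d.copy()
    for _ in range(20): s=d/(1+k1*(s**2).sum(-1,keepdims=True))
    Rm=np.array(im["rotation"]); Rm=Rm if Rm.shape==(3,3) else R.from_rotvec(Rm).as_matrix()
    ray=np.stack([s[...,0],-s[...,1],-np.ones_like(s[...,0])],-1)@Rm.T
    P=np.array(im["position"])+ray*im["z_map"][...,None]; P[im["z_map"]==0]=np.nan
    return P
E
python3 - <<'E'
from h import *
for n in("side","top"):
    im=vision.get_image(n);cv2.imwrite(f"pics/{n}0.png",im["pixels"]);np.save(n+".npy",im,allow_pickle=True)
    print(n,im["position"],im["rotation"],im["k1"],im["camera_matrix"])
o=readout.observe();print(o,R.from_rotvec(o["ee_rot"]).as_matrix().round(3),arm.tcp_to_grasp)
E
```

```text
side [ 0.46090048 -0.79878284  0.78616226] [ 0.78635911 -0.0113665  -0.06043007] -0.1020117100155088 [[440.58001807   0.         318.45677982]
 [  0.         440.58001807 238.74566397]
 [  0.           0.           1.        ]]
top [ 0.35125328 -0.09582935  1.03111307] [ 0.11621212 -0.10350031 -1.57315307] -0.12572644733977179 [[480.89789613   0.         316.15393925]
 [  0.         480.89789613 243.00604848]
 [  0.           0.           1.        ]]
{'clock': 0.1, 'joints': array([-1.29861776,  0.43514837,  0.02499629,  1.57399505, -0.01161008,
        1.13402106, -0.07509878]), 'dq': array([ 0.00083674, -0.00043575,  0.00172694, -0.00343471,  0.00039448,
        0.00228058, -0.00121255]), 'joint_efforts': array([ 2.70120516e-03, -6.69129324e+01,  9.88161564e-01, -3.15145433e+01,
       -6.03389041e-02,  3.74338450e-02,  6.64780964e-05]), 'position': array([0.22866811, 0.58111997, 0.1927311 ]), 'ee_rot': array([-5.85379255e-01, -3.08643323e+00,  2.23041069e-03]), 'force': array([ 1.30247761, -0.27560494, -0.29924133]), 'ft_torque': array([ 0.01680374, -0.02042326,  0.07311699]), 'gripper_force': 0.0, 'width': 1.0000358641269} [[-0.931  0.366 -0.   ]
 [ 0.366  0.931 -0.001]
 [-0.    -0.001 -1.   ]] -0.0188
```

View pics/top0.png

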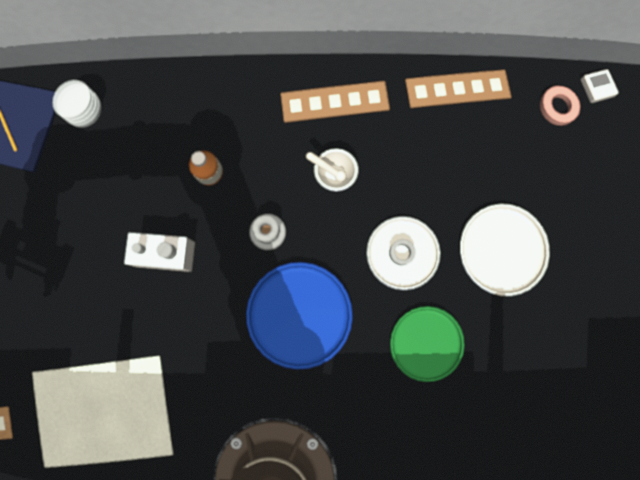

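View pics/side0.png

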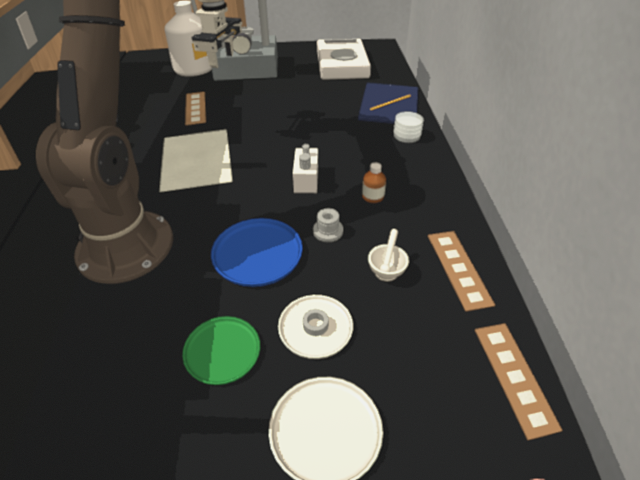

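The top view shows the candidates:
- **Dishes:** white with ring (403,252), larger white (505,250), blue (299,315), green (427,343). I choose the smaller white one, (403,252).
- **Die:** (267,231), brown pellet visible in the bore.
- **Plungers:** large head (166,250), small head (138,247).
- **Bystanders:** bottle (205,165) and mortar (336,170).

Next I measure these and check them in one crop.

```bash
python3 - <<'E'
from h import *
im=np.load("top.npy",allow_pickle=True).item(); P=cloud(im)
si=np.load("side.npy",allow_pickle=True).item(); Q=cloud(si)
for n,I in(("top",P),("side",Q)): print(n,"bench z", np.nanmedian(I[330:350,180:220] if n=="top" else I[250:300,400:420],axis=(0,1)))
print("corners",world(im,5,240,0),world(im,635,240,0))
def fit(c,zlo,zhi,rad,lbl):
    for n,I in(("top",P),("side",Q)):
        m=(np.hypot(I[...,0]-c[0],I[...,1]-c[1])<rad)&(I[...,2]>zlo)&(I[...,2]<zhi)
        if m.sum()<5: print(lbl,n,m.sum());continue
        q=I[m][:,:2].astype(np.float32); (x,y),r=cv2.minEnclosingCircle(q)
        print(lbl,n,m.sum(),"circ",round(x,4),round(y,4),"r",round(r,4),"mean",q.mean(0).round(4),"z",np.median(I[m][:,2]).round(4))
c=lambda u,v,z:world(im,u,v,z)[:2]
fit(c(267,229,.056),.05,.062,.045,"die top")
fit(c(267,229,.012),.008,.016,.06,"base")
fit(c(401,252,.028),.023,.033,.04,"ring")
fit(c(403,252,.014),.010,.02,.1,"dish rim")
fit(c(166,250,.102),.095,.108,.03,"plunger")
fit(c(138,247,.096),.09,.102,.022,"small")
fit(c(205,160,.1),.09,.115,.05,"bottle")
fit(c(336,170,.048),.04,.09,.08,"mortar")
m=(np.abs(P[...,2]-.066)<.005)&(np.hypot(*(P[...,:2]-c(160,250,.066)).transpose(2,0,1))<.1)
rect=cv2.minAreaRect(P[m][:,:2].astype(np.float32));print("stand",rect,cv2.boxPoints(rect))
for r in ("die",):
    pass
a=im["pixels"]; 
cv2.imwrite("pics/crop1.png",np.hstack([cv2.resize(a[200:290,110:210],None,fx=4,fy=4,interpolation=2),cv2.resize(a[200:290,225:315],None,fx=4,fy=4,interpolation=2)]))
E
```

```text
top bench z [0.29030148 0.16285838 0.00093552]
side bench z [ 0.70105266 -0.14980329 -0.00131316]
corners [0.50756136 0.63345358 0.        ] [ 0.49912419 -0.82092218  0.        ]
die top top 441 circ 0.5199 0.0167 r 0.0273 mean [0.5193 0.0164] z 0.056
die top side 223 circ 0.5222 0.0149 r 0.0286 mean [0.5224 0.0134] z 0.0543
base top 345 circ 0.52 0.017 r 0.0384 mean [0.5122 0.0112] z 0.0124
base side 212 circ 0.5226 0.0136 r 0.0387 mean [ 0.5209 -0.0007] z 0.0109
ring top 311 circ 0.4725 -0.2692 r 0.0277 mean [ 0.4731 -0.2693] z 0.0282
ring side 292 circ 0.4754 -0.2734 r 0.0279 mean [ 0.4759 -0.2743] z 0.0266
dish rim top 557 circ 0.4729 -0.2743 r 0.0774 mean [ 0.474  -0.2776] z 0.0139
dish rim side 537 circ 0.4748 -0.2757 r 0.0784 mean [ 0.4746 -0.2757] z 0.0125
plunger top 201 circ 0.471 0.2133 r 0.0163 mean [0.4707 0.2124] z 0.1022
plunger side 73 circ 0.4729 0.2067 r 0.017 mean [0.4733 0.2066] z 0.0989
small top 82 circ 0.4773 0.2728 r 0.0109 mean [0.476 0.272] z 0.0969
small side 24 circ 0.4782 0.2697 r 0.0107 mean [0.4769 0.2677] z 0.0936
bottle top 166 circ 0.6569 0.1501 r 0.0145 mean [0.6555 0.1488] z 0.1048
bottle side 83 circ 0.6581 0.1462 r 0.0155 mean [0.658  0.1425] z 0.101
mortar top 627 circ 0.6506 -0.122 r 0.0552 mean [ 0.6514 -0.1202] z 0.0487
mortar side 523 circ 0.6534 -0.1258 r 0.0537 mean [ 0.6537 -0.1221] z 0.0467
stand ((0.47325360774993896, 0.24263788759708405), (0.1251380890607834, 0.06321345269680023), 85.04029083251953) [[0.4363558  0.18303567]
 [0.49933255 0.17757055]
 [0.5101514  0.3022401 ]
 [0.44717467 0.30770522]]
```

View pics/crop1.png

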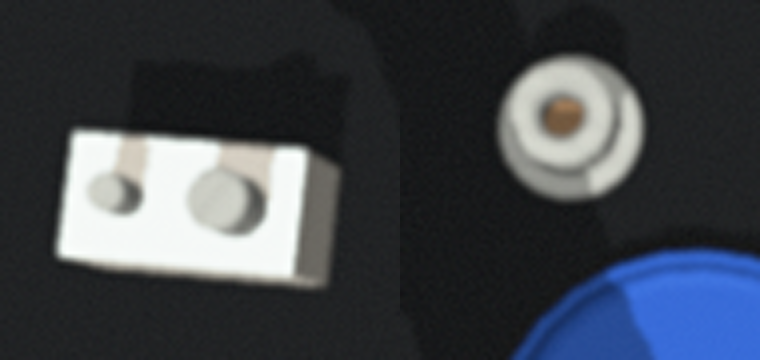

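The crop confirms the choice: large plunger head on the right of the stand, small one on the left, brown pellet in the die bore. Both cameras agree to 2–4 mm and the sizes match the description:

| Object | x (m) | y (m) |
|---|---|---|
| Die | 0.521 | 0.0155 |
| Ring | 0.474 | -0.271 |
| Plunger | 0.472 | 0.211 |

I'll turn the tool's y axis onto world x, which takes 17.1 units, then go above the die.

```bash
python3 -m creep '[[0,0,0,1,1],[0,0,0,1,1],[0,0,0,1,1],[0,0,0,1,1],[0,0,0,1,1],[0,0,0,1,1],[0,0,0,1,1],[0,0,0,1,1],[0,0,0,1,1],[0,0,0,1,1],[0,0,0,1,1],[0,0,0,1,1]]'
python3 -m creep '[[0,0,0,1,1],[0,0,0,1,1],[0,0,0,1,1],[0,0,0,1,1],[0,0,0,1,1],[0,0,0,0.13,1],[-1,0.5,0,0,1],[-1,0.5,0,0,1],[-1,0.5,0,0,1],[-1,0.5,0,0,1],[-1,0.5,0,0,1],[-1,0.5,0,0,1]]'
python3 -m creep '[[-1,0.5,0,0,1],[-1,0.5,0,0,1],[-1,0.5,0,0,1],[-1,0.5,0,0,1],[-1,0.5,0,0,1],[-1,0.5,0,0,1],[-1,0.5,0,0,1],[-1,0.5,0,0,1],[0,0,0,0,1],[0,0,0,0,1]]'
```

```text
clock: 1.6
position: [0.2287, 0.5813, 0.193]
ee_rot: [1.793, 2.579, -0.001]
force: [0.1, -0.8, 0.3]
width: 0.998
gripper_force: 0.0
clock: 3.1
position: [0.3493, 0.3402, 0.1935]
ee_rot: [-2.22, -2.223, -0.0]
force: [0.8, 0.0, -0.4]
width: 0.999
gripper_force: 0.0
clock: 4.35
position: [0.5085, 0.022, 0.1932]
ee_rot: [-2.22, -2.222, 0.0]
force: [1.1, 0.4, -0.2]
width: 0.998
gripper_force: 0.0
```

```bash
python3 -m creep '[[-0.16,0.31,0.8,0,1],[0,0,0.8,0,1],[0,0,0.8,0,1],[0,0,0.6,0,1],[0,0,0,0,1]]' 10
python3 - <<'E'
from h import *
im=vision.get_image("side");a=im["pixels"]
cv2.imwrite("pics/s1.png",cv2.resize(a[150:270,260:420],None,fx=5,fy=5,interpolation=2)[:600,:800])
E
```

```text
clock: 4.97
position: [0.5195, 0.0167, 0.0721]
ee_rot: [-2.217, -2.222, 0.004]
force: [-0.1, 0.5, 0.3]
width: 0.999
gripper_force: 0.0
```

View pics/s1.png

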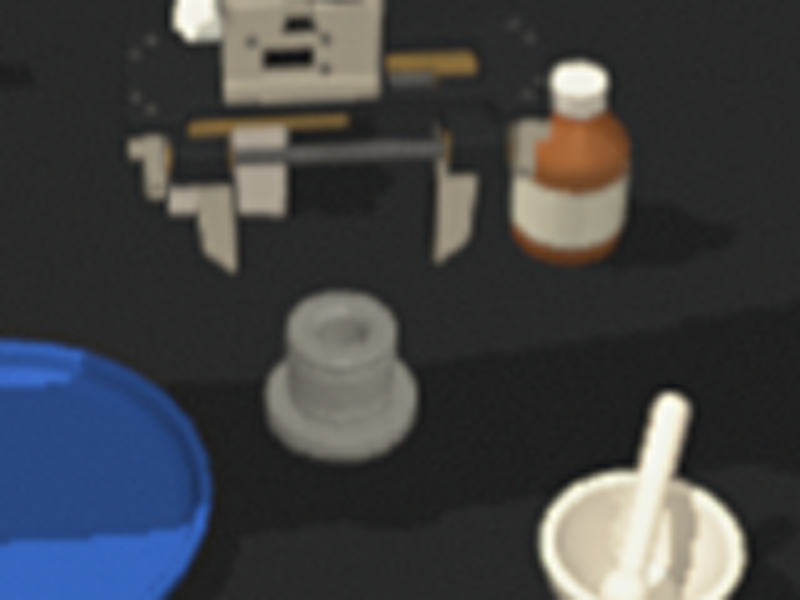

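The side crop shows the fingertips at about (233,272) and (438,263), with the die top centred at about (342,330) between them. I'll use the tips to calibrate the side camera.

```bash
python3 - <<'E'
from h import *
im=vision.get_image("side")
for u,v in((306.6,204.4),(347.6,202.6)): print(world(im,u,v,.0721))
print("die top centre",world(im,260+342/5,150+333/5,.056))
for n in("side","top"):
    im=vision.get_image(n);P=cloud(im)
    m=(np.abs(P[...,2]-.084)<.011)&(np.hypot(P[...,0]-.52,P[...,1]-.016)<.08)
    q=P[m];print(n,m.sum(),q.min(0),q.max(0),np.median(q,0))
print(readout.observe()["position"])
E
```

```text
[0.47165608 0.03883335 0.0721    ]
[0.57419632 0.03831075 0.0721    ]
die top centre [0.52381689 0.00748116 0.056     ]Traceback (most recent call last):
  File "<stdin>", line 8, in <module>
    return umr_minimum(a, axis, None, out, keepdims, initial, where)
ValueError: zero-size array to reduction operation minimum which has no identity
```

```bash
python3 - <<'E'
from h import *
im=vision.get_image("side");P=cloud(im);np.set_printoptions(precision=3,suppress=True)
for u,v in((306,202),(305,198),(303,194),(348,200),(350,196),(352,190),(328,216)): print(u,v,P[v,u],im["pixels"][v,u])
s=P[180:215,290:365].reshape(-1,3);s=s[s[:,2]>.06]
im=vision.get_image("top");T=cloud(im);t=T[150:300,200:340].reshape(-1,3)
for n,q in(("side",s),("top",t)):
    q=q[(np.hypot(q[:,0]-.52,q[:,1]-.016)<.12)&(q[:,2]>.062)];print(n,len(q));
    if len(q): print(np.nanmin(q,0),np.nanmax(q,0))
E
```

```text
306 202 [0.47  0.006 0.107] [105 120 125]
305 198 [0.468 0.004 0.122] [127 145 154]
303 194 [0.464 0.003 0.135] [126 144 152]
348 200 [0.57  0.003 0.11 ] [ 90 102 107]
350 196 [0.575 0.007 0.119] [128 147 156]
352 190 [0.578 0.002 0.141] [125 144 153]
328 216 [0.524 0.025 0.042] [106 115 116]
side 498
[ 0.435 -0.025  0.107] [0.601 0.023 0.196]
top 8433
[ 0.401 -0.041  0.174] [0.615 0.053 0.638]
```

```bash
python3 - <<'E'
from h import *
np.set_printoptions(precision=3,suppress=True)
im=vision.get_image("side");P=cloud(im)
for v in (204,208,212,216,220): print(v,P[v,300:314:2,2], "|",P[v,342:358:2,2])
a=im["pixels"][180:240,285:375].astype(float)
cv2.imwrite("pics/s2.png",cv2.resize(np.clip(a*3,0,255).astype(np.uint8),None,fx=8,fy=8,interpolation=2))
E
```

```text
204 [-0.002 -0.001 -0.003 -0.001  0.001 -0.003 -0.003] | [-0.    -0.001 -0.001  0.001 -0.002  0.001  0.001 -0.003]
208 [ 0.001 -0.001 -0.003 -0.002 -0.003 -0.002 -0.001] | [-0.001 -0.002 -0.002 -0.002 -0.     0.001  0.    -0.003]
212 [-0.001  0.     0.001 -0.001 -0.001  0.001 -0.002] | [-0.001 -0.002 -0.001 -0.001 -0.002 -0.001 -0.002 -0.   ]
216 [-0.     0.001 -0.001 -0.003 -0.001 -0.003 -0.001] | [ 0.    -0.    -0.002 -0.002 -0.001 -0.     0.001 -0.001]
220 [ 0.001  0.    -0.001 -0.003  0.001 -0.    -0.002] | [-0.001  0.001 -0.004 -0.003 -0.    -0.003  0.     0.001]
```

View pics/s2.png

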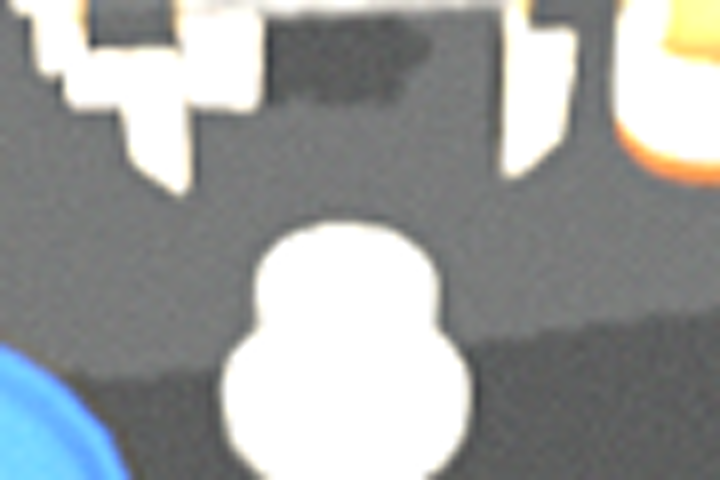

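The fingertips measure about z = 0.10 while the reported TCP is 0.072. The tips may drop as the fingers close, so I'll check by closing part-way and fully here in free air.

```bash
cat > tip.py <<'E'
from h import *
np.set_printoptions(precision=4,suppress=True)
p=readout.observe()["position"]
im=vision.get_image("side");P=cloud(im)
q=P.reshape(-1,3);q=q[(np.abs(q[:,0]-p[0])<.07)&(np.abs(q[:,1]-p[1])<.03)&(q[:,2]>.062)&(q[:,2]<p[2]+.1)]
for s,l in((-1,"left"),(1,"right")):
    r=q[(q[:,0]-p[0])*s>0]; 
    if len(r): lo=r[r[:,2]<r[:,2].min()+.02]; print(l,"zmin",r[:,2].min(),"x",lo[:,0].min(),lo[:,0].max(),"y",np.median(lo[:,1]))
print(p)
E
python3 -m creep '[[0,0,0,0,0.59],[0,0,0,0,0.59],[0,0,0,0,0.59],[0,0,0,0,0.59]]'; python3 tip.py
python3 -m creep '[[0,0,0,0,0],[0,0,0,0,0],[0,0,0,0,0],[0,0,0,0,0],[0,0,0,0,0],[0,0,0,0,0]]';  python3 tip.py
```

```text
clock: 5.78
position: [0.5212, 0.0152, 0.0734]
ee_rot: [-2.221, -2.221, -0.0]
force: [0.5, 0.4, 0.4]
width: 0.621
gripper_force: 0.0
left zmin 0.10562353579735517 x 0.4773647410785903 0.49178042745586803 y 0.004297863453460282
right zmin 0.10789895537801664 x 0.5496022632515466 0.5653462810005487 y 0.004775461983900331
[0.5212 0.0152 0.0734]
clock: 6.58
position: [0.5212, 0.0153, 0.0734]
ee_rot: [-2.221, -2.222, -0.0]
force: [0.1, 0.1, -0.1]
width: 0.019
gripper_force: 0.0
left zmin 0.1055876297971714 x 0.5057706174135866 0.52028828818193 y 0.004966857309584127
right zmin 0.10645728146333555 x 0.5223085244393861 0.5388592107688773 y 0.0036806211930812127
[0.5212 0.0153 0.0734]
```

The visible fingers end 32 mm above the reported TCP. A cheap test is to close gently with the TCP at 0.028: contact at the die's 54 mm (0.587) means the TCP is right. Closing past that means the tips are really higher.

```bash
python3 -m creep '[[0,0,0,0,0.85],[0,0,0,0,0.85],[0,0,0,0,0.85],[0,0,0,0,0.85],[0,0,0,0,0.85],[0,0,0.6,0,0.85],[0,0,0.53,0,0.85],[0,0,0,0,0.5],[0,0,0,0,0.5],[0,0,0,0,0.5],[0,0,0,0,0.5]]' 5; python3 tip.py
```

```text
clock: 8.0
position: [0.5217, 0.0153, 0.0288]
ee_rot: [2.221, 2.221, 0.002]
force: [-0.3, 0.0, -0.6]
width: 0.501
gripper_force: 0.0
left zmin 0.06285014198242656 x 0.4834668238775181 0.49824938076042014 y 0.004003827290536055
right zmin 0.062001521061398 x 0.5447528624524751 0.5614863698104137 y 0.0044246858151284485
[0.5217 0.0153 0.0288]
```

The fingers closed to 0.50 without touching, so the true tips are about 33 mm above the reported TCP. I'll calibrate by gently touching the die's top face (z = 0.056).

```bash
python3 -m creep '[[0,0,0.1,0,0.5],[0,0,0,0,0.5]]'; for i in 1; do python3 -m creep '[[0,0,0.03,0,0.5],[0,0,0,0,0.5]]';python3 -m creep '[[0,0,0.03,0,0.5],[0,0,0,0,0.5]]';python3 -m creep '[[0,0,0.03,0,0.5],[0,0,0,0,0.5]]'; done | grep -E "pos|force:"
```

```text
clock: 8.3
position: [0.521, 0.0152, 0.0239]
ee_rot: [-2.221, -2.221, 0.001]
force: [-0.9, -0.4, -0.1]
width: 0.502
gripper_force: 0.0
position: [0.5212, 0.0152, 0.0231]
force: [-0.5, 0.0, 1.7]
gripper_force: 1.0
position: [0.5213, 0.0152, 0.0229]
force: [-4.9, 0.7, 18.6]
gripper_force: 9.5
position: [0.5214, 0.0152, 0.0227]
force: [-11.0, -0.3, 34.3]
gripper_force: 17.6
```

Contact came at reported z = 0.0231, so true z = reported + 0.033. Now I raise, open, descend around the die and close softly.

```bash
python3 -m creep '[[0,0,-0.25,0,0.5],[0,0,0,0,0.85],[0,0,0,0,0.85],[0,0,0,0,0.85],[0,0,0.6,0,0.85],[0,0,0.5,0,0.85],[0,0,0,0,0.85],[0,0,0,0,0.5],[0,0,0,0,0.5],[0,0,0,0,0.5]]' 5;python3 -m creep '[[0,0,0,0,0.5],[0,0,0,0,0.5]]'
```

```text
clock: 10.3
position: [0.5222, 0.0153, -0.0127]
ee_rot: [2.22, 2.221, 0.002]
force: [1.3, -1.0, 0.6]
width: 0.596
gripper_force: 5.0
clock: 10.55
position: [0.5222, 0.0153, -0.0128]
ee_rot: [2.221, 2.221, 0.002]
force: [1.4, 0.3, 6.0]
width: 0.591
gripper_force: 5.0
```

```bash
python3 -m creep '[[0,0,0,0,0.4],[0,0,0,0,0.4],[0,0,-0.1,0,0.4],[0,0,-0.2,0,0.4],[0,0,-0.5,0,0.4],[0,0,-1,0,0.4],[0,0,-0.5,0,0.4],[0,0,0,0,0.4]]' 45
python3 - <<'E'
from h import *
np.set_printoptions(precision=4,suppress=True)
p=readout.observe()["position"];print(p)
for n in("side","top"):
    im=vision.get_image(n);P=cloud(im).reshape(-1,3)
    q=P[(np.hypot(P[:,0]-.522,P[:,1]-.0153)<.05)&(P[:,2]<.06)]
    print(n,len(q),q.mean(0) if len(q) else "")
    cv2.imwrite(f"pics/{n}3.png",cv2.resize(im["pixels"][150:270,240:400] if n=="side" else im["pixels"][180:280,200:340],None,fx=5,fy=5))
E
```

```text
clock: 11.55
position: [0.5209, 0.0154, 0.0792]
ee_rot: [-2.221, -2.221, -0.001]
force: [-0.5, 0.1, -8.5]
width: 0.587
gripper_force: 45.0
[0.5209 0.0154 0.0792]
side 826 [0.5212 0.0062 0.0068]
top 497 [ 0.523  -0.0149  0.0051]
```

View pics/side3.png

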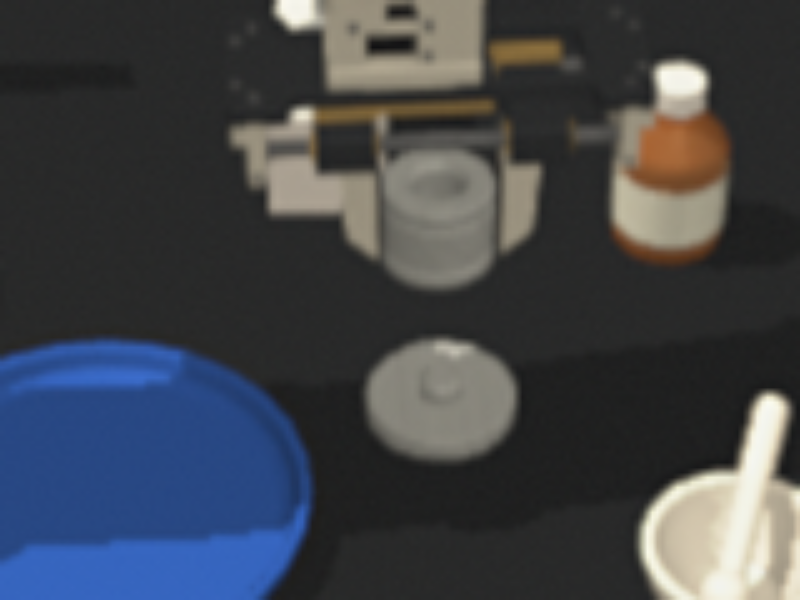

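Die lifted cleanly, base and spigot visible below, pellet still in the bore. Over to the ring.

```bash
python3 -m creep '[[-0.5,-0.1,0,0,0.4],[-1,-0.2,0,0,0.4],[-1,-0.2,0,0,0.4],[-1,-0.2,0,0,0.4],[-1,-0.2,0,0,0.4],[-1,-0.15,0,0,0.4],[-1,-0.1,0,0,0.4],[-0.68,-0.19,0,0,0.4],[0,0,0.5,0,0.4],[0,0,0.4,0,0.4],[0,0,0,0,0.4]]'
cat > v.py <<'E'
from h import *
import sys
np.set_printoptions(precision=4,suppress=True)
p=readout.observe()["position"];print(p)
bz=p[2]+.0247
for n in("side","top"):
    im=vision.get_image(n);P=cloud(im).reshape(-1,3)
    for l,z in(("dietop",bz+.044),("ringtop",.028)):
        q=P[(np.hypot(P[:,0]-p[0],P[:,1]-p[1])<.032)&(np.abs(P[:,2]-z)<.006)]
        if len(q)>5: (x,y),r=cv2.minEnclosingCircle(q[:,:2].astype(np.float32));print(n,l,len(q),x,y,r,"y",q[:,1].min(),q[:,1].max(),"z",np.median(q[:,2]))
    cv2.imwrite(f"pics/{n}4.png",cv2.resize(im["pixels"][270:370,250:390] if n=="side" else im["pixels"][200:300,330:470],None,fx=5,fy=5))
E
python3 v.py
```

```text
clock: 13.02
position: [0.4659, -0.271, 0.0407]
ee_rot: [-2.218, -2.219, 0.002]
force: [-0.2, 0.5, -7.9]
width: 0.584
gripper_force: 45.0
[ 0.4659 -0.271   0.0407]
side dietop 332 0.4658961892127991 -0.2751844823360443 0.030715785920619965 y -0.2987858169406614 -0.24675356374889412 z 0.10767484929132454
side ringtop 158 0.475839227437973 -0.27487611770629883 0.02654077112674713 y -0.30062193603132886 -0.2547595187405396 z 0.026261023584902732
```

View pics/side4.png

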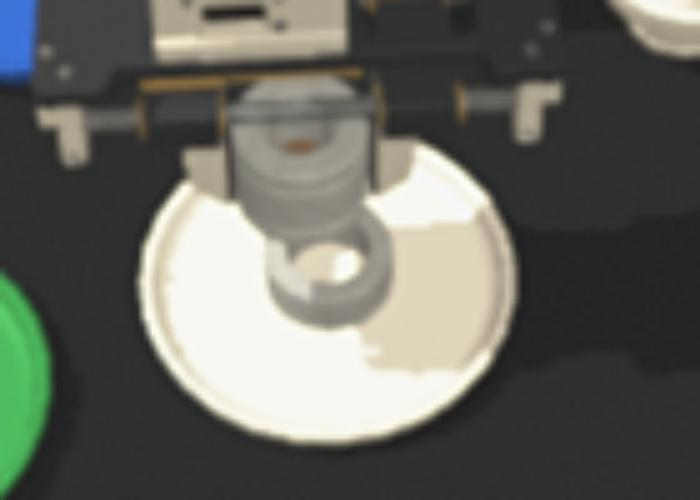

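The side crop shows the die about 9 mm too low in x relative to the ring, because my row sum was off. I'll correct +0.24 in tool y and lower to just above the ring.

```bash
python3 -m creep '[[0,0.24,0,0,0.4],[0,0,0.4,0,0.4],[0,0,0.4,0,0.4],[0,0,0,0,0.4]]'; python3 v.py
```

```text
clock: 13.62
position: [0.4756, -0.2712, 0.0087]
ee_rot: [-2.219, -2.219, 0.002]
force: [0.3, 0.9, -7.3]
width: 0.584
gripper_force: 45.0
[ 0.4756 -0.2712  0.0087]
side dietop 320 0.47562548518180847 -0.27600914239883423 0.0305703766644001 y -0.29857120894075495 -0.24772989051689176 z 0.07573985890834317
side ringtop 99 0.47603368759155273 -0.2778458595275879 0.02646556869149208 y -0.30025957621463284 -0.2740168550978279 z 0.02611271236370416
```

View pics/side4.png

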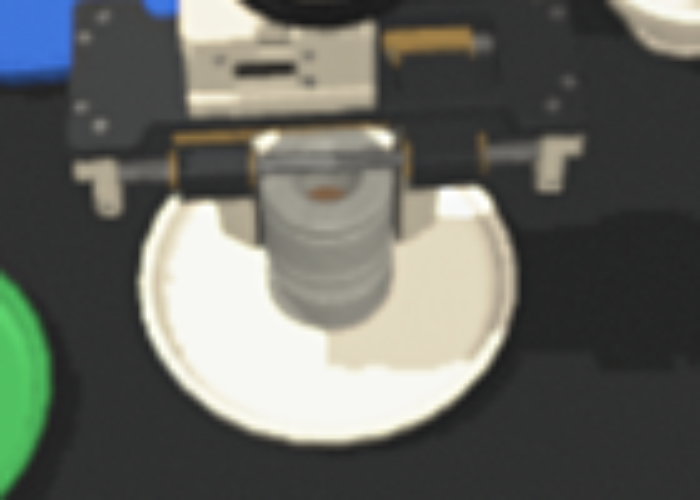

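The die is now in line above the ring, about 1.5 mm high in y. A small correction, then lower gently.

```bash
python3 -m creep '[[-0.04,0,0.07,0,0.4],[0,0,0.03,0,0.4],[0,0,0,0,0.4]]' |grep -E "pos|force:"; python3 -m creep '[[0,0,0.025,0,0.4],[0,0,0,0,0.4]]' |grep -E "pos|force:"; python3 -m creep '[[0,0,0.02,0,0.4],[0,0,0,0,0.4]]' |grep -E "pos|force:"
```

```text
position: [0.4773, -0.2736, 0.0067]
force: [0.2, 0.2, -7.6]
gripper_force: 45.0
position: [0.4772, -0.2735, 0.0056]
force: [-0.5, 0.2, -7.2]
gripper_force: 45.0
position: [0.4773, -0.2735, 0.0048]
force: [0.1, -0.0, -6.9]
gripper_force: 45.0
```

```bash
python3 -m creep '[[0,-0.04,0.025,0,0.4],[0,0,0,0,0.4]]' |grep -E "pos|force:"; python3 -m creep '[[0,0,0.02,0,0.4],[0,0,0,0,0.4]]' |grep -E "pos|force:";python3 -m creep '[[0,0,0.02,0,0.4],[0,0,0,0,0.4]]' |grep -E "pos|force:"
```

```text
position: [0.4753, -0.2736, 0.0037]
force: [1.1, -0.5, -7.2]
gripper_force: 45.0
position: [0.4757, -0.2736, 0.0033]
force: [-2.1, 1.9, -0.4]
gripper_force: 45.0
position: [0.4757, -0.2736, 0.0033]
force: [-5.8, 2.8, 12.3]
gripper_force: 45.0
```

On the ring at the predicted height. I release, rise and check the stack.

```bash
python3 -m creep '[[0,0,-0.02,0,0.4],[0,0,0,0,0.9],[0,0,0,0,0.9],[0,0,0,0,0.9],[0,0,0,0,0.9],[0,0,-0.6,0,0.9],[0,0,-1,0,0.9],[0,0,-1,0,0.9],[0.5,0,-1,0,0.9],[1,0,0,0,0.9],[1,0,0,0,0.9],[1,0,0,0,0.9]]'
cat > st.py <<'E'
from h import *
np.set_printoptions(precision=4,suppress=True)
for n in("side","top"):
    im=vision.get_image(n);P=cloud(im).reshape(-1,3)
    for l,z in(("dietop",.072),("ringtop",.028)):
        q=P[(np.hypot(P[:,0]-.475,P[:,1]+.272)<.04)&(np.abs(P[:,2]-z)<.006)]
        if len(q)>5: (x,y),r=cv2.minEnclosingCircle(q[:,:2].astype(np.float32));print(n,l,len(q),x,y,r,"mean",q.mean(0))
    cv2.imwrite(f"pics/{n}5.png",cv2.resize(im["pixels"][270:370,250:390] if n=="side" else im["pixels"][200:300,330:470],None,fx=4,fy=4,interpolation=2))
a=cv2.imread("pics/side5.png");b=cv2.imread("pics/top5.png");cv2.imwrite("pics/c5.png",cv2.resize(np.hstack([a,b]),(800,286)))
E
python3 st.py
```

```text
clock: 16.85
position: [0.4757, -0.1323, 0.1472]
ee_rot: [2.221, 2.221, 0.001]
force: [0.8, 1.0, 0.3]
width: 0.897
gripper_force: 0.0
side dietop 408 0.47531774640083313 -0.27420222759246826 0.027784613892436028 mean [ 0.4757 -0.2753  0.0701]
side ringtop 79 0.4759974479675293 -0.28055986762046814 0.02614971622824669 mean [ 0.4762 -0.2947  0.0284]
top dietop 448 0.47419270873069763 -0.27027058601379395 0.02718527242541313 mean [ 0.473  -0.27    0.0719]
top ringtop 35 0.4696895480155945 -0.25983262062072754 0.02421955019235611 mean [ 0.4642 -0.2499  0.028 ]
```

View pics/c5.png

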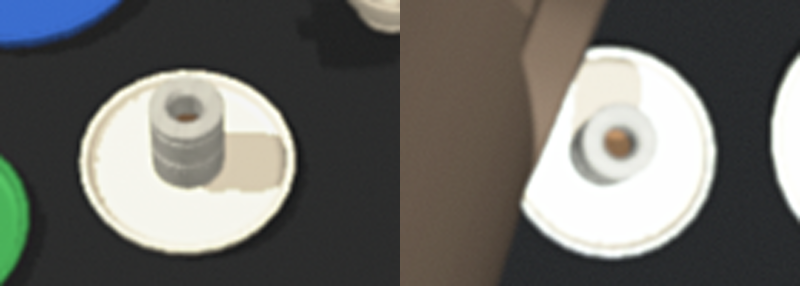

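The die stands squarely on the ring, within about 1.5 mm. Now the large plunger at (0.473, 0.2105).

```bash
python3 -m creep '[[1,0,0,0,0.55],[1,0,0,0,0.55],[1,0,0,0,0.55],[1,0,0,0,0.55],[1,0,0,0,0.55],[1,0,0,0,0.55],[1,-0.07,0,0,0.55],[1,0,0,0,0.55],[0.57,0,0,0,0.55],[0,0,0.5,0,0.55],[0,0,0,0,0.55]]' 5
cat > pl.py <<'E'
from h import *
np.set_printoptions(precision=4,suppress=True)
p=readout.observe()["position"];print(p)
im=vision.get_image("side");P=cloud(im).reshape(-1,3)
q=P[(np.hypot(P[:,0]-p[0],P[:,1]-p[1])<.03)&(np.abs(P[:,2]-.1)<.006)]
if len(q): print("head",len(q),q.min(0),q.max(0),q.mean(0))
q=P[(np.abs(P[:,0]-p[0])<.06)&(np.abs(P[:,1]-p[1])<.03)&(P[:,2]>p[2]+.028)&(P[:,2]<p[2]+.055)]
print("fingers",q.min(0),q.max(0),q.mean(0))
E
python3 pl.py
```

```text
clock: 18.32
position: [0.4722, 0.2079, 0.1261]
ee_rot: [-2.222, -2.221, 0.004]
force: [0.1, -0.4, 0.5]
width: 0.551
gripper_force: 0.0
[0.4722 0.2079 0.1261]
head 76 [0.4581 0.1909 0.0942] [0.4886 0.2233 0.1019] [0.4729 0.2062 0.0987]
fingers [0.43   0.1918 0.1547] [0.5134 0.2033 0.181 ] [0.4734 0.1965 0.1713]
```

```bash
python3 -m creep '[[0.03,0,0.8,0,0.55],[0,0,0.8,0,0.55],[0,0,0.5,0,0.55],[0,0,0.08,0,0.55],[0,0,0,0,0.55],[0,0,0,0,0.3],[0,0,0,0,0.3],[0,0,0,0,0.3],[0,0,0,0,0.3]]' 5
```

```text
clock: 19.5
position: [0.4731, 0.2107, 0.0404]
ee_rot: [-2.221, -2.222, -0.001]
force: [-1.4, -0.8, 6.9]
width: 0.344
gripper_force: 5.0
```

```bash
python3 -m creep '[[0,0,0,0,0.2],[0,0,0,0,0.2],[0,0,0,0,0.2]]' 60; python3 -m creep '[[0,0,-0.1,0,0.2],[0,0,-0.3,0,0.2],[0,0,-0.5,0,0.2],[0,0,-0.8,0,0.2],[0,0,-0.7,0,0.2],[0,0,0,0,0.2]]'
```

```text
clock: 19.88
position: [0.4731, 0.2107, 0.0405]
ee_rot: [-2.221, -2.221, -0.001]
force: [-2.5, -0.3, 7.3]
width: 0.339
gripper_force: 60.0
clock: 20.62
position: [0.4742, 0.2111, 0.138]
ee_rot: [2.221, 2.221, 0.007]
force: [0.4, 0.9, -3.6]
width: 0.339
gripper_force: 60.0
```

```bash
python3 -m creep '[[-0.57,0.04,0,0,0.2],[-1,0,0,0,0.2],[-1,0,0,0,0.2],[-1,0,0,0,0.2],[-1,0,0,0,0.2],[-1,0,0,0,0.2],[-1,0,0,0,0.2],[-1,0,0,0,0.2],[-1,0,0,0,0.2],[-1,0,0,0,0.2],[-1,0,0,0,0.2],[-1,0,0,0,0.2]]'|grep -E "pos"; python3 -m creep '[[-0.5,0,0,0,0.2],[0,0,0,0,0.2]]'
python3 - <<'E'
from h import *
np.set_printoptions(precision=4,suppress=True)
p=readout.observe()["position"];bz=p[2]-.0364
im=vision.get_image("side");P=cloud(im);P=P.reshape(-1,3)
near=np.hypot(P[:,0]-p[0],P[:,1]-p[1])<.05
q=P[near&(np.abs(P[:,2]-.070)<.005)];print("die",len(q),q.min(0),q.max(0))
q=P[near&(P[:,2]>bz+.0)&(P[:,2]<bz+.035)];print("shank",len(q), q.min(0),q.max(0),q.mean(0))
cv2.imwrite("pics/side6.png",cv2.resize(im["pixels"][240:360,250:390],None,fx=5,fy=5,interpolation=2))
E
```

```text
position: [0.4736, -0.2532, 0.1346]
clock: 22.38
position: [0.4732, -0.274, 0.1347]
ee_rot: [-2.224, -2.217, 0.003]
force: [-0.3, 0.5, -3.6]
width: 0.337
gripper_force: 60.0
die 363 [ 0.4497 -0.301   0.0652] [ 0.5022 -0.2503  0.0737]
shank 121 [ 0.4628 -0.2855  0.0986] [ 0.4826 -0.2748  0.1332] [ 0.4726 -0.2814  0.116 ]
```

View pics/side6.png

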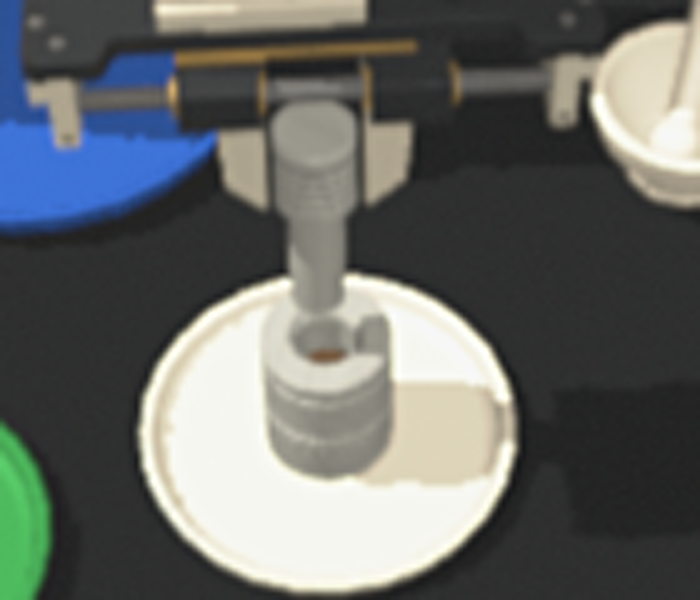

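Plunger upright over the die; it needs about +2.7 mm in x. I'll descend to the mouth, then in gentle steps watching the force.

```bash
python3 -m creep '[[0,0.065,0.3,0,0.2],[0,0,0.25,0,0.2],[0,0,0,0,0.2]]'|grep -E "pos|force:"; python3 -m creep '[[0,0,0.06,0,0.2],[0,0,0.04,0,0.2],[0,0,0,0,0.2]]'|grep -E "pos|force:";  python3 -m creep '[[0,0,0.05,0,0.2],[0,0,0,0,0.2]]'|grep -E "pos|force:"
```

```text
position: [0.4764, -0.2712, 0.1125]
force: [-0.7, -0.0, -2.6]
gripper_force: 60.0
position: [0.4771, -0.2724, 0.1099]
force: [0.1, -0.1, -3.2]
gripper_force: 60.0
position: [0.477, -0.2724, 0.1077]
force: [0.2, 0.1, -3.5]
gripper_force: 60.0
```

```bash
python3 -m creep '[[0,-0.03,0.04,0,0.2],[0,0,0,0,0.2]]'|grep -E "pos|force:"; python3 -m creep '[[0,0,0.05,0,0.2],[0,0,0,0,0.2]]'|grep -E "pos|force:";  python3 -m creep '[[0,0,0.05,0,0.2],[0,0,0,0,0.2]]'|grep -E "pos|force:"
```

```text
position: [0.4756, -0.2723, 0.1061]
force: [-0.4, -0.9, -3.9]
gripper_force: 60.0
position: [0.4758, -0.2723, 0.1041]
force: [0.5, -0.3, -4.2]
gripper_force: 60.0
position: [0.4758, -0.2725, 0.1021]
force: [0.2, 0.3, -3.9]
gripper_force: 60.0
```

```bash
python3 -m creep '[[0,0,0.1,0,0.2],[0,0,0.1,0,0.2],[0,0,0,0,0.2]]'|grep -E "pos|force:"; python3 -m creep '[[0,0,0.1,0,0.2],[0,0,0.05,0,0.2],[0,0,0,0,0.2]]'|grep -E "pos|force:";  python3 -m creep '[[0,0,0.1,0,0.2],[0,0,0.1,0,0.2],[0,0,0,0,0.2]]'|grep -E "pos|force:"
```

```text
position: [0.4757, -0.2724, 0.0938]
force: [1.4, -1.3, -4.4]
gripper_force: 60.0
position: [0.4757, -0.2724, 0.088]
force: [-0.8, -2.3, -4.8]
gripper_force: 60.0
position: [0.4759, -0.2724, 0.08]
force: [-0.1, -3.1, -3.6]
gripper_force: 60.0
```

```bash
python3 -m creep '[[-0.02,0,0.06,0,0.2],[0,0,0,0,0.2]]'|grep -E "pos|force:"; python3 -m creep '[[0,0,0.06,0,0.2],[0,0,0,0,0.2]]'|grep -E "pos|force:"; python3 -m creep '[[0,0,0.06,0,0.2],[0,0,0,0,0.2]]'|grep -E "pos|force:"
```

```text
position: [0.4759, -0.2729, 0.0777]
force: [-0.4, -0.3, -1.1]
gripper_force: 60.0
position: [0.4759, -0.2729, 0.0752]
force: [0.2, -0.4, -2.2]
gripper_force: 60.0
position: [0.4758, -0.273, 0.0728]
force: [0.1, -0.2, -3.2]
gripper_force: 60.0
```

```bash
cat > hd.py <<'E'
from h import *
np.set_printoptions(precision=4,suppress=True)
p=readout.observe()["position"]
im=vision.get_image("side");P=cloud(im)
q=P.reshape(-1,3);q=q[(np.hypot(q[:,0]-p[0],q[:,1]-p[1])<.015)&(q[:,2]<p[2]+.08)]
h,e=np.histogram(q[:,2],bins=np.arange(.05,.18,.004));print([(round(float(b),3),int(c)) for b,c in zip(e,h) if c])
g=P.reshape(-1,3);t=q[(q[:,2]>p[2]+.05)];print(p,"expected head top",p[2]-.0364+.098,"n",len(t),np.percentile(t[:,2],[50,90,98]))
d=np.abs(g[:,2]-.071)<.004;d&=np.hypot(g[:,0]-p[0],g[:,1]-p[1])<.03;print("die top",np.median(g[d][:,2]))
E
python3 hd.py; python3 -m creep '[[0,0,0.05,0,0.2]]'|grep -E "pos|force:"; python3 -m creep '[[0,0,0.05,0,0.2]]'|grep -E "pos|force:"
```

```text
[(0.058, 1), (0.062, 13), (0.066, 28), (0.07, 22), (0.074, 15), (0.078, 14), (0.082, 11), (0.086, 11), (0.094, 3), (0.098, 10), (0.102, 8), (0.106, 11), (0.11, 8), (0.114, 12), (0.118, 16), (0.122, 4), (0.126, 10), (0.13, 115), (0.134, 23)]
[ 0.4758 -0.273   0.0728] expected head top 0.13435096876505426 n 151 [0.1329 0.1343 0.1351]
die top 0.07041525875827259
position: [0.4758, -0.2731, 0.071]
force: [-0.1, 0.5, -0.7]
gripper_force: 60.0
position: [0.4758, -0.273, 0.0689]
force: [0.1, 0.7, -1.8]
gripper_force: 60.0
```

Head height is as expected, so no slip, and the pellet is moving with a few newtons. I'll push to plunger bottom ≈ 0.022, well above the pellet on the dish (top 0.013).

```bash
python3 -m creep '[[0,0,0.06,0,0.2],[0,0,0.05,0,0.2]]'|grep -E "pos|force:"; python3 -m creep '[[0,0,0.05,0,0.2],[0,0,0.05,0,0.2]]'|grep -E "pos|force:"; python3 -m creep '[[0,0,0.04,0,0.2],[0,0,0,0,0.2],[0,0,0,0,0.2]]'|grep -E "pos|force:"
```

```text
position: [0.4756, -0.2731, 0.0642]
force: [-0.5, -0.5, -4.2]
gripper_force: 60.0
position: [0.4757, -0.2732, 0.0604]
force: [-0.4, 1.1, -3.2]
gripper_force: 60.0
position: [0.4759, -0.2732, 0.059]
force: [-0.6, 0.0, -3.7]
gripper_force: 60.0
```

Force is back to the plunger's weight, so the pellet is out. Withdraw.

```bash
python3 -m creep '[[0,0,-0.1,0,0.2],[0,0,-0.2,0,0.2],[0,0,-0.3,0,0.2],[0,0,-0.3,0,0.2],[0,0,-0.3,0,0.2],[0,0,-0.4,0,0.2],[0,0,-0.5,0,0.2],[0,0,0,0,0.2]]'
python3 - <<'E'
from h import *
np.set_printoptions(precision=4,suppress=True)
im=vision.get_image("side");P=cloud(im).reshape(-1,3);p=readout.observe()["position"]
q=P[(np.hypot(P[:,0]-.4757,P[:,1]+.273)<.035)&(np.abs(P[:,2]-.070)<.005)];print("die",len(q),q.min(0),q.max(0))
cv2.imwrite("pics/side7.png",cv2.resize(im["pixels"][240:360,250:390],None,fx=5,fy=5,interpolation=2))
E
```

```text
clock: 28.22
position: [0.4769, -0.2738, 0.1448]
ee_rot: [2.219, 2.219, 0.002]
force: [-0.6, -0.1, -3.7]
width: 0.339
gripper_force: 60.0
die 391 [ 0.4497 -0.3019  0.065 ] [ 0.5022 -0.2491  0.0744]
```

View pics/side7.png

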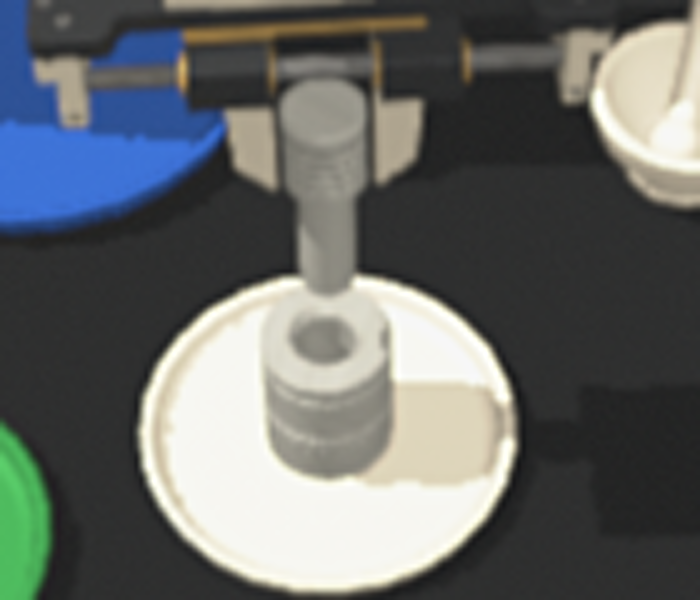

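The bore is now empty (dark, no brown at about (322,340)) and the die still stands on the ring. That was my last picture, so I use numbers only from here. Taking the plunger back.

```bash
python3 -m creep '[[0.6,-0.05,0,0,0.2],[1,-0.05,0,0,0.2],[1,0,0,0,0.2],[1,0,0,0,0.2],[1,0,0,0,0.2],[1,0,0,0,0.2],[1,0,0,0,0.2],[1,0,0,0,0.2],[1,0,0,0,0.2],[1,0,0,0,0.2],[1,0,0,0,0.2],[1,0,0,0,0.2]]'|grep pos; python3 -m creep '[[0.5,0,0,0,0.2],[0,0,0,0,0.2],[0,0,0,0,0.2]]'
```

```text
position: [0.4712, 0.1919, 0.1423]
clock: 30.15
position: [0.4718, 0.2091, 0.1427]
ee_rot: [2.223, 2.219, -0.002]
force: [-0.7, -0.2, -4.4]
width: 0.336
gripper_force: 60.0
```

```bash
python3 -m creep '[[0.04,0.03,0.4,0,0.2],[0,0,0.4,0,0.2],[0,0,0.1,0,0.2],[0,0,0,0,0.2]]'|grep -E "pos|force:"
```

```text
position: [0.4728, 0.212, 0.1065]
force: [-0.6, 0.2, -4.2]
gripper_force: 60.0
```

```bash
python3 -m creep '[[0,0,0.06,0,0.2],[0,0,0.06,0,0.2],[0,0,0,0,0.2]]'|grep -E "pos|force:"
```

```text
position: [0.473, 0.2125, 0.1022]
force: [-1.2, -0.1, -4.7]
gripper_force: 60.0
```

```bash
python3 -m creep '[[-0.04,0,0.1,0,0.2],[0,0,0.1,0,0.2],[0,0,0,0,0.2]]'|grep -E "pos|force:"; python3 -m creep '[[0,0,0.2,0,0.2],[0,0,0.3,0,0.2],[0,0,0.3,0,0.2],[0,0,0,0,0.2]]'|grep -E "pos|force:"
```

```text
position: [0.4727, 0.2107, 0.0938]
force: [0.4, 0.1, -4.4]
gripper_force: 60.0
position: [0.4721, 0.2103, 0.0609]
force: [-0.2, -0.2, -3.7]
gripper_force: 60.0
```

```bash
python3 -m creep '[[0,0,0.2,0,0.2],[0,0,0.2,0,0.2],[0,0,0,0,0.2]]'|grep -E "pos|force:"; python3 -m creep '[[0,0,0.05,0,0.2],[0,0,0,0,0.2]]'|grep -E "pos|force:"; python3 -m creep '[[0,0,0.04,0,0.2],[0,0,0,0,0.2]]'|grep -E "pos|force:"
```

```text
position: [0.4726, 0.2106, 0.0456]
force: [-0.3, -0.2, -3.2]
gripper_force: 60.0
position: [0.4731, 0.2109, 0.0443]
force: [0.2, -0.4, -3.7]
gripper_force: 60.0
position: [0.473, 0.2108, 0.0426]
force: [0.6, 0.1, -3.8]
gripper_force: 60.0
```

```bash
python3 -m creep '[[0,0,0.05,0,0.2],[0,0,0,0,0.2]]'|grep -E "pos|force:"; python3 -m creep '[[0,0,0.03,0,0.2],[0,0,0,0,0.2]]'|grep -E "pos|force:"
```

```text
position: [0.4731, 0.2108, 0.0406]
force: [0.8, -0.2, -2.9]
gripper_force: 60.0
position: [0.4731, 0.2109, 0.0404]
force: [-4.6, -3.2, 12.0]
gripper_force: 60.0
```

Seated at the original height. Release, rise and go back to the die.

```bash
python3 -m creep '[[0,0,-0.02,0,0.55],[0,0,0,0,0.55],[0,0,0,0,0.55],[0,0,-0.4,0,0.55],[0,0,-0.8,0,0.55],[0,0,-0.8,0,0.55],[-0.5,0,-0.6,0,0.7],[-1,0,0,0,0.85],[-1,0,0,0,0.85],[-1,0,0,0,0.85],[-1,0,0,0,0.85],[-1,0,0,0,0.85]]' 5|grep -E "pos|width"; python3 -m creep '[[-1,0.03,0,0,0.85],[-1,0.03,0,0,0.85],[-1,0,0,0,0.85],[-1,0,0,0,0.85],[-1,0,0,0,0.85],[-1,0,0,0,0.85],[-0.6,0,0,0,0.85],[0,0,0,0,0.85],[0,0,0,0,0.85]]'|grep -E "pos|width"
python3 - <<'E'
from h import *
np.set_printoptions(precision=4,suppress=True)
im=vision.get_image("side");P=cloud(im).reshape(-1,3)
for l,c,z in(("plunger",(.473,.209),.1),("small",(.478,.27),.094),("dietop",(.4755,-.274),.070)):
    q=P[(np.hypot(P[:,0]-c[0],P[:,1]-c[1])<.035)&(np.abs(P[:,2]-z)<.006)]
    (x,y),r=cv2.minEnclosingCircle(q[:,:2].astype(np.float32));print(l,len(q),x,y,r,np.median(q[:,2]))
E
```

```text
position: [0.4732, -0.0105, 0.1453]
width: 0.851
position: [0.4756, -0.2722, 0.1446]
width: 0.852
plunger 0 0.0 0.0 0.0 nan
small 0 0.0 0.0 0.0 nan
dietop 430 0.4750886559486389 -0.2746356725692749 0.02780548296868801 0.07012337991456774
  return _methods._mean(a, axis=axis, dtype=dtype,
  ret = ret.dtype.type(ret / rcount)
```

```bash
python3 -m creep '[[-0.035,0,0.8,0,0.85],[0,0,0.9,0,0.85],[0,0,0.9,0,0.85],[0,0,0.6,0,0.85],[0,0,0.3,0,0.85],[0,0,0,0,0.85],[0,0,0,0,0.85]]'|grep -E "pos|force:"; python3 -m creep '[[0,0,0,0,0.5],[0,0,0,0,0.5],[0,0,0,0,0.5],[0,0,0,0,0.5],[0,0,0,0,0.5]]' 5
```

```text
position: [0.4762, -0.2747, 0.0052]
force: [-0.3, 0.1, 1.6]
gripper_force: 0.0
clock: 37.45
position: [0.4756, -0.2746, 0.0045]
ee_rot: [2.221, 2.221, 0.0]
force: [-1.1, 1.0, 5.3]
width: 0.596
gripper_force: 5.0
```

```bash
python3 -m creep '[[0,0,0,0,0.4],[0,0,0,0,0.4],[0,0,-0.1,0,0.4],[0,0,-0.2,0,0.4],[0,0,-0.5,0,0.4],[0,0,-0.8,0,0.4],[0,0,-0.4,0,0.4],[0,0,0,0,0.4]]' 45|grep -E "pos|force:"; python3 -m creep '[[0.6,0.1,0,0,0.4],[1,0.2,0,0,0.4],[1,0.2,0,0,0.4],[1,0.2,0,0,0.4],[1,0.2,0,0,0.4],[1,0.15,0,0,0.4],[1,0.1,0,0,0.4],[0.6,0,0,0,0.4],[0,0,0,0,0.4],[0,0,0,0,0.4]]'
python3 - <<'E'
from h import *
np.set_printoptions(precision=4,suppress=True)
p=readout.observe()["position"];bz=p[2]+.0235
for n in("side","top"):
  im=vision.get_image(n);P=cloud(im);Q=P.reshape(-1,3)
  for l,c,z,w in(("dietop",p,bz+.044,.032),("ring",(.4755,-.272),.027,.035),("base",(.522,.015),.012,.045),("pellet",(.4745,-.272),.0125,.016),("plunger",(.472,.21),.1,.025),("small",(.478,.27),.095,.02)):
    m=(np.hypot(P[...,0]-c[0],P[...,1]-c[1])<w)&(np.abs(P[...,2]-z)<.005)
    if m.sum()>4:
        (x,y),r=cv2.minEnclosingCircle(P[m][:,:2].astype(np.float32));print(n,l,m.sum(),round(x,4),round(y,4),round(r,4),"z",np.median(P[m][:,2]),im["pixels"][m].mean(0))
E
```

```text
position: [0.476, -0.2748, 0.085]
force: [-0.1, -0.8, -7.6]
gripper_force: 45.0
clock: 39.7
position: [0.5207, 0.0128, 0.0834]
ee_rot: [-2.221, -2.221, 0.002]
force: [0.2, -0.2, -6.8]
width: 0.584
gripper_force: 45.0
side dietop 244 0.521 0.01 0.0306 z 0.14953619563259063 [116.4877 125.7869 127.9959]
side ring 309 0.4753 -0.2728 0.0287 z 0.026453911670667685 [167.6764 182.0453 185.3657]
side base 463 0.5245 0.0151 0.0404 z 0.010621963160178827 [121.4687 131.1512 133.3067]
side pellet 72 0.4741 -0.2683 0.0135 z 0.011553192102594534 [ 93.5278 119.9167 146.6528]
side small 7 0.471 0.2674 0.0067 z 0.09313489981879552 [135.5714 146.5714 149.1429]
top ring 314 0.4735 -0.2696 0.0277 z 0.028256437658324307 [215.6975 222.7675 221.4841]
top base 153 0.5218 -0.0046 0.0306 z 0.012322820715067184 [145.8627 151.9542 150.1634]
top pellet 118 0.4756 -0.273 0.0152 z 0.013047781179520324 [127.0678 156.1949 183.8136]
```

The pellet lies flat inside the ring (top at 0.013, brown), and the ring is where it was. Lower the die onto the spigot.

```bash
python3 -m creep '[[0.04,0.04,0.4,0,0.4],[0,0,0.7,0,0.4],[0,0,0.6,0,0.4],[0,0,0.2,0,0.4],[0,0,0,0,0.4],[0,0,0,0,0.4]]'|grep -E "pos|force:"
```

```text
position: [0.5237, 0.0149, 0.0089]
force: [0.1, -0.1, -6.1]
gripper_force: 45.0
```

```bash
python3 -m creep '[[0,-0.035,0.15,0,0.4],[0,0,0,0,0.4],[0,0,0,0,0.4]]'|grep -E "pos|force:"; python3 -m creep '[[0,0,0.06,0,0.4],[0,0,0,0,0.4]]'|grep -E "pos|force:"; python3 -m creep '[[0,0,0.05,0,0.4],[0,0,0,0,0.4]]'|grep -E "pos|force:"
```

```text
position: [0.5217, 0.0151, 0.0024]
force: [-0.3, 0.3, -7.6]
gripper_force: 45.0
position: [0.5216, 0.015, -0.0003]
force: [0.5, 0.3, -6.3]
gripper_force: 45.0
position: [0.5215, 0.015, -0.0023]
force: [0.7, 1.2, -7.8]
gripper_force: 45.0
```

```bash
python3 -m creep '[[0,0,0.05,0,0.4],[0,0,0,0,0.4]]'|grep -E "pos|force:"; python3 -m creep '[[0,0,0.05,0,0.4],[0,0,0,0,0.4]]'|grep -E "pos|force:"; python3 -m creep '[[0,0,0.05,0,0.4],[0,0,0,0,0.4]]'|grep -E "pos|force:"
```

```text
position: [0.5215, 0.015, -0.0043]
force: [0.6, 0.4, -7.8]
gripper_force: 45.0
position: [0.5219, 0.0149, -0.0062]
force: [1.8, 0.7, -8.8]
gripper_force: 45.0
position: [0.522, 0.0149, -0.0082]
force: [1.9, -1.3, -8.0]
gripper_force: 45.0
```

Bottom is about 0.015, so the spigot is in the bore. The last few mm.

```bash
python3 -m creep '[[0,0,0.05,0,0.4],[0,0,0,0,0.4]]'|grep -E "pos|force:"; python3 -m creep '[[0,0,0.04,0,0.4],[0,0,0,0,0.4]]'|grep -E "pos|force:"
```

```text
position: [0.5219, 0.0149, -0.0102]
force: [2.1, -1.5, -8.7]
gripper_force: 45.0
position: [0.522, 0.0149, -0.0115]
force: [0.9, -1.7, -0.5]
gripper_force: 45.0
```

```bash
python3 -m creep '[[0,0,0.015,0,0.4],[0,0,0,0,0.4]]'|grep -E "pos|force:"; python3 -m creep '[[0,0,0,0,0.85],[0,0,0,0,0.85],[0,0,0,0,0.85],[0,0,0,0,0.85],[0,0,-0.5,0,0.85],[0,0,-1,0,0.85],[0,0,-1,0,0.85],[0,0,-1,0,0.85],[-0.5,-0.5,-0.5,0,0.85],[-1,-1,0,0,0.85],[-1,-1,0,0,0.85],[-1,-0.5,0,0,0.85]]' 5 
python3 - <<'E'
from h import *
np.set_printoptions(precision=4,suppress=True)
for n in("side","top"):
  im=vision.get_image(n);P=cloud(im)
  for l,c,z,w in(("dietop",(.522,.015),.056,.032),("ring",(.4755,-.272),.027,.035),("pellet",(.4745,-.272),.0125,.016),("plunger",(.472,.21),.1,.025),("small",(.478,.27),.095,.02),("bottle",(.657,.148),.103,.03),("mortar",(.652,-.122),.048,.06)):
    m=(np.hypot(P[...,0]-c[0],P[...,1]-c[1])<w)&(np.abs(P[...,2]-z)<.005)
    if m.sum()>4:
        (x,y),r=cv2.minEnclosingCircle(P[m][:,:2].astype(np.float32));print(n,l,m.sum(),round(x,4),round(y,4),round(r,4),"z",np.median(P[m][:,2]))
E
```

```text
position: [0.5221, 0.0149, -0.0115]
force: [-1.2, -2.0, 9.7]
gripper_force: 45.0
clock: 44.42
position: [0.3994, -0.1257, 0.1476]
ee_rot: [-2.22, -2.221, -0.001]
force: [1.1, -1.3, 0.5]
width: 0.849
gripper_force: 0.0
side dietop 214 0.5225 0.0157 0.0286 z 0.05418810409130509
side ring 313 0.475 -0.2738 0.0278 z 0.026328467941602596
side pellet 73 0.4734 -0.2699 0.0138 z 0.011434840412280933
side plunger 70 0.4732 0.2091 0.0165 z 0.09858427617481974
side small 27 0.4765 0.2686 0.0114 z 0.09328201898348731
side bottle 65 0.6599 0.1448 0.0158 z 0.10190651433300202
side mortar 297 0.6486 -0.1322 0.0471 z 0.046273238252381166
top dietop 432 0.5188 0.0177 0.0272 z 0.05622434604568649
top plunger 185 0.4714 0.2138 0.0165 z 0.10237566011363952
top small 81 0.4758 0.2732 0.011 z 0.096507978749652
top bottle 137 0.6565 0.1499 0.0144 z 0.10520203542381734
top mortar 405 0.6468 -0.1308 0.0463 z 0.04755524135627687
```

Everything is back in place: die top at 0.056 and plunger top at 0.102, as at the start. The bystanders are unmoved and the pellet is in the ring. Handing in.

```bash
python3 -c "from cell import sign_off; print(sign_off())"
```

```text
the job is handed in; nothing more can be done
None
```

The job is handed in at about 45 s: the pellet lies flat inside the ring in the dish, the plunger and die body measure back at their starting positions, and the bystanders have not moved; I viewed 11 pictures against the limit of 10.

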